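# Click the exposure lamp's shutter over to amber

### The arm

A 7-joint arm with a two-finger parallel gripper is mounted at the origin on the work surface. World frame = base frame: x ahead of the robot, y to its left, z up, the work surface at z = 0. Lengths are in m, angles in rad, forces in N, time in s.
With the tool pointing down it reaches from about 0.425 to 0.925 m from the base axis. Payload 6.8 kg.
Tool frame: the origin (TCP) lies on the mounting face of the last link; the fingertips stand 173 mm ahead of it and the grasp point (between the pads) lies 155 mm ahead of it (grip_point_offset is the distance from the TCP to the grasp point, in m); x points along the fingers, z is the direction in which the jaws open and shut, and the axes are right-handed (so a half turn about x gives the same grasp; the last joint's range is limited). The gripper opens to 85 mm and grips with 20 to 120 N. Pads are 22 mm wide; open, the fingers measure 114 mm over their backs; the gripper's body (76 mm by 85 mm) begins 54 mm behind the grasp point. The pads swing forward as they close: fully open they stand 13 mm farther back than shut.
Start: joints at [-1.222, 0.477, 0.022, 1.555, -0.011, 1.109, -0.083], TCP at [0.298, 0.606, 0.405] pointing down, gripper open.
Joint ranges: [-2.96, 2.96], [-0.34, 2.1], [-1.41, 1.46], [0.24, 2.44], [-1.37, 4.51], [0.17, 1.92], [-2.96, 2.96]. Speed limits (rad/s): [2.39, 2.39, 3.14, 3.14, 3.14, 3.14, 3.14].

### API

Orientations are given as a rotation vector (axis times angle).
In Python, from bench import * gives the robot as it stands. The module is installed in compiled form; this text tells all that it offers.
- The arm moves only by the tool servo_tool, never from a script. Its argument "motion" is a list of rows, each a list of 5 numbers: the shift along the tool's x, y, z in m, then the turn about the tool's x in degrees, then the gripper command: -1 is fully open, 1 is shut, values between are in proportion. In form: [[dx, dy, dz, turn, fingers], ...]. A call has 1 to 8 rows; each row is the pose to reach, as a shift and turn from the pose measured when the call began, along the tool's axes at that moment; what a row does not reach only later rows make up. A row lasts 1/10 s, in which the tool goes at most 50 mm and 8.59 degrees, less where a joint would pass 70% of its speed; a pose out of reach is approached as far as the arm can. A call with a gripper value outside its range is refused whole. The fingers move at their own pace and stop on an object; "force" is the grip in N (left out, the last holds). Time passes only in rows, so rows that repeat a pose let the fingers close. It gives the time, the measured TCP pose, the force and the opening at its end, in the units of the state.
- get_obs(): the state, without advancing time (a new reading comes with each control period).
- grab_frame(name): name is "scene" or "side" or "wrist"; returns the picture (480x640x3 uint8, red, green, blue); there is no depth.
- camera_params(name): a dict with "mtx" (3x3 intrinsics, pixels), "world_to_cam" (4x4, takes a point from world to camera coordinates); the wrist camera has in their place "T_tool_cam" (4x4, takes a point from camera to tool coordinates, whose origin is the TCP and whose axes are the tool frame's). Camera axes: x right, y down, z forward; pixel columns grow to the right and rows downward; lengths in m; the calibration is good to about 2 mm. The wrist camera is an equidistant fisheye: a pixel r from the principal point sees the ray r / f radians off the axis. A picture is of the moment at which its call begins: read the wrist's pose just before it. camera_params takes no time and is no camera call.
- hand_in(): hands the job in, once; it reports no verdict.
The state is a dict: "clock": time; "joints": joint angles; "qvel": joint speeds; "tau": joint torques, N m; "tcp_pos": TCP position; "orientation": TCP orientation; "contact_force": force on the tool from outside, world axes, zero at the start; "moment": the same for the moment, N m; "grip_width": finger opening in m.
Only numpy, scipy, OpenCV 4.12 (cv2) and the standard library are available. Lean on these libraries where they do the work, as an engineer would, in place of code of your own. Each camera call takes 0.05 s, during which the arm holds its last target. There are 200 camera calls.

### The job

Two plate-exposure lamps stand on the printer's bench with their shutters closed. Slide the shutter of the red-handled lamp along by one stop, until it clicks in with the amber filter over the light port, and let go of it; do not let it run on to the open stop, not even for a moment. Leave the shutter of the blue-handled lamp closed.

Things in the scene. Friction and masses are not known exactly. Their poses are not given: they have to be found in the camera images.
- red_lamp: Fixed grey lamp box with the red-handled shutter: 130 mm (its x) by 280 mm (its y), top 60 mm high; guide rails along its y at x = -41.5 and 41.5 mm rise to 70 mm. Origin at bench level under the centre of the round light port (34 mm wide) in its top; z up. The shutter slides along its y axis, to +y from closed. Yellow rail marks flank the port; 3 brass dots 50 mm apart show the stops. Yaw within 0.45 rad.
- red_handle (a point): Centre of the red handle, an upright fin 12 mm thick (lamp's y), 44 mm wide (x), 40 mm tall, near the +y end of the shutter plate and moving with it. This point is 85.5 mm above the bench, the fin's top 105.5 mm. Its foot, 18 mm (y) by 52 mm (x), is 69.5 mm high, the plate's top 65.5 mm. When closed it lies 34 mm to +y of the lamp's port. Pinch it from above across its thickness, or push it.
- red_shutter (a joint): Travel of the red-handled shutter along the lamp's +y, m. Sprung stops: 0 closed (blank plate over the port), 0.05 amber filter over the port, 0.10 open. Starts closed (within 3 mm of 0). Takes about 6 to 8 N to move; from 25 mm on the detent pulls it forward; let go at 32 to 68 mm it clicks to within 4 mm of 0.05; past 75 mm it snaps on to open.
- blue_shutter (a joint): Travel of the other lamp's shutter, m, with the same stops; that lamp is the same but for its blue handle. It starts closed (within 3 mm of 0) and must stay closed.

How it is judged:
At the end, for the whole second after the job is handed in: The red-handled shutter rests in its middle (amber) stop, 50 mm of travel within 8 mm, let go and still; the blue-handled shutter is closed (less than 12 mm of travel) (value of joint red_shutter between 0.042 and 0.058 m and velocity of joint red_shutter between -0.01 and 0.01 m/s and value of joint blue_shutter below 0.012 m); the robot touches nothing.
It fails at once if the red-handled shutter ran on towards its open stop (more than 80 mm of travel) (value of joint red_shutter above 0.08 m).
It fails at once if the blue-handled shutter was moved off its closed stop (more than 20 mm of travel) (value of joint blue_shutter above 0.02 m).
It also fails if it takes over 26 s, if anything falls off the work surface, if the arm or the gripper's body presses on something with over 40 N, if the wrist force passes 120 N, or if a joint passes its speed limit or range.

## Working session

There is one attempt and no reset: what is moved stays moved. The work goes in short steps, Python scripts to look and compute and a tool call to move; the robot and the scene stay as the last step left them, time stands still between calls to the robot, and variables do not carry over. Pictures are saved under pics/ and viewed, about 8 in all and at most 12, crops included, and the job is handed in when it is done.

Besides the shell and the picture viewer there is one more tool, called after "Call:" as name([rows], argument=value, ...), one row to a line, values as JSON. servo_tool: Moves the arm, as the interface text tells. Its arguments: {"type":"object","properties":{"motion":{"type":"array","items":{"type":"array","items":{"type":"number"}}},"force":{"type":"number"}},"required":["motion"]}

```bash
mkdir -p pics
python3 - <<'E'
from bench import *
import cv2,numpy as np
o=get_obs();print({k:np.round(v,3) for k,v in o.items()})
a=[]
for n in ["scene","side"]:
    im=grab_frame(n);cv2.imwrite(f"pics/{n}0.png",im[:,:,::-1]);
    p=camera_params(n);print(n,p['mtx'].tolist(),np.round(p['world_to_cam'],3).tolist())
print(camera_params("wrist"))
E
```

```text
{'clock': np.float64(0.0), 'joints': array([-1.222,  0.478,  0.022,  1.556, -0.011,  1.109, -0.083]), 'qvel': array([ 0.001,  0.001,  0.001, -0.   ,  0.001, -0.001, -0.001]), 'tau': array([ 1.0000e-03, -5.9646e+01,  1.6080e+00, -2.8119e+01,  1.3000e-02,
        1.0000e-02,  0.0000e+00]), 'tcp_pos': array([0.298, 0.606, 0.404]), 'orientation': array([-0.868,  1.393,  0.866]), 'contact_force': array([0.16 , 0.   , 0.971]), 'moment': array([ 0.019, -0.07 ,  0.004]), 'grip_width': np.float64(0.086)}
scene [[440.57486840836543, 0.0, 317.26591069248], [0.0, 440.57486840836543, 242.19405218808495], [0.0, 0.0, 1.0]] [[-0.802, 0.597, 0.015, 0.428], [0.426, 0.59, -0.685, -0.201], [-0.418, -0.543, -0.728, 1.024], [0.0, 0.0, 0.0, 1.0]]
side [[600.1355758683931, 0.0, 327.6731763046404], [0.0, 600.1355758683931, 241.77847157905123], [0.0, 0.0, 1.0]] [[0.688, -0.726, -0.012, -0.38], [-0.409, -0.373, -0.833, 0.302], [0.6, 0.577, -0.553, 0.739], [0.0, 0.0, 0.0, 1.0]]
{'mtx': array([[371.64829954,   0.        , 320.97058723],
       [  0.        , 371.64829954, 231.30628262],
       [  0.        ,   0.        ,   1.        ]]), 'T_tool_cam': array([[ 6.15491748e-05, -2.89214110e-01,  9.57264433e-01,
         2.96740860e-02],
       [-6.99975307e-04, -9.57264213e-01, -2.89213998e-01,
         7.29145768e-02],
       [ 9.99999753e-01, -6.52260582e-04, -2.61361558e-04,
         1.70692213e-05],
       [ 0.00000000e+00,  0.00000000e+00,  0.00000000e+00,
         1.00000000e+00]])}
```

View pics/scene0.png

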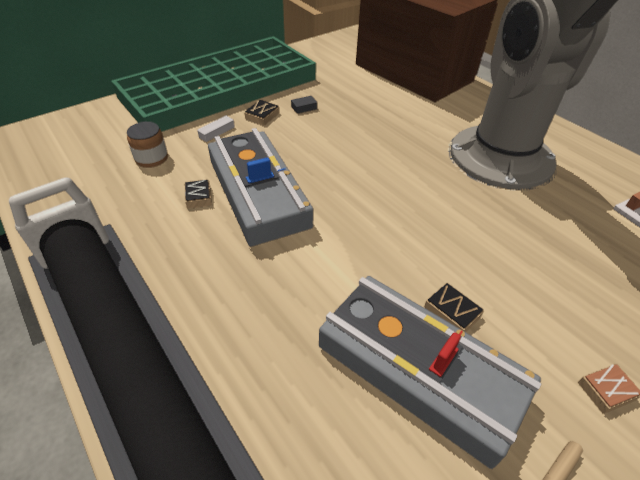

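View pics/side0.png

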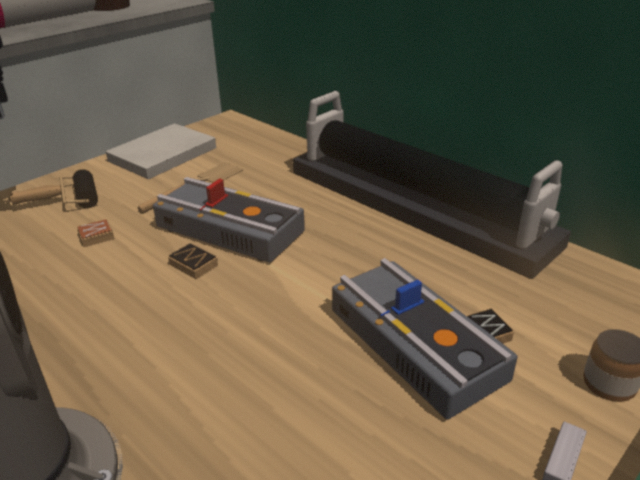

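The scene view has the red fin at about (447,353), with its amber disc at (390,327). The blue lamp is at about (259,170). In the side view the red fin is at (215,192) and the amber disc at (252,211). Next I'll triangulate these.

```bash
cat > h.py <<'E'
import cv2,numpy as np
from bench import *
def blob(im,kind,roi=None):
    h=cv2.cvtColor(im,cv2.COLOR_RGB2HSV);H,S,V=cv2.split(h)
    m=((H<6)|(H>172))&(S>170)&(V>70) if kind=="red" else (H>9)&(H<19)&(S>190)&(V>150)
    m=m.astype(np.uint8)
    if roi:
        k=np.zeros_like(m);x0,y0,x1,y1=roi;k[y0:y1,x0:x1]=1;m*=k
    n,l,s,c=cv2.connectedComponentsWithStats(m)
    i=1+np.argmax(s[1:,4]);return c[i],s[i],l==i
def ray(n,uv):
    p=camera_params(n);W=p['world_to_cam'];R=W[:3,:3];t=W[:3,3]
    d=R.T@np.linalg.solve(p['mtx'],[*uv,1]);return -R.T@t,d
def plane(n,uv,z):
    c,d=ray(n,uv);return c+d*(z-c[2])/d[2]
def tri(uvs):
    A=np.zeros((3,3));b=np.zeros(3)
    for n,uv in uvs:
        c,d=ray(n,uv);d=d/np.linalg.norm(d);P=np.eye(3)-np.outer(d,d);A+=P;b+=P@c
    return np.linalg.solve(A,b)
E
python3 - <<'E'
from h import *
roi={"scene":(320,270,545,460),"side":(150,170,310,260)}
im={n:cv2.imread(f"pics/{n}0.png")[:,:,::-1].copy() for n in roi}
r={n:blob(im[n],"red",roi[n]) for n in roi}; a={n:blob(im[n],"amber",roi[n]) for n in roi}
for n in roi: print(n,r[n][0],r[n][1],a[n][0],a[n][1],"amber pl",plane(n,a[n][0],.0655),"red pl",plane(n,r[n][0],.0855))
h=tri([(n,r[n][0]) for n in roi]);am=tri([(n,a[n][0]) for n in roi]);print(h,am)
d=h-am;print(np.hypot(*d[:2]),"y-axis dir deg",np.degrees(np.arctan2(d[1],d[0])))
# rail lines: white in scene
for n,pts in {"scene":[[(372,284),(537,382)],[(330,319),(512,438)]]}.items():
    for A,B in pts:
        p=plane(n,A,.07);q=plane(n,B,.07);print(p,q,np.degrees(np.arctan2(*(q-p)[1::-1])))
from scipy.spatial.transform import Rotation as Ro
o=get_obs();print(Ro.from_rotvec(o['orientation']).as_matrix())
E
```

```text
Traceback (most recent call last):
  File "h.py", line 10, in blob
    i=1+np.argmax(s[1:,4]);return c[i],s[i],l==i
        ~~~~~~~~~^^^^^^^^^
ValueError: attempt to get argmax of an empty sequence
```

```bash
sed -i 's/(H>9)&(H<19)&(S>190)&(V>150)/(H>8)\&(H<20)\&(S>165)\&(V>100)/; s/(S>170)&(V>70)/(S>150)\&(V>60)/' h.py
python3 - <<'E'
from h import *
roi={"scene":(320,270,545,460),"side":(150,170,310,260)}
im={n:cv2.imread(f"pics/{n}0.png")[:,:,::-1].copy() for n in roi}
for n,u in (("scene",(390,327)),("side",(252,211)),("scene",(447,353)),("side",(215,192))):print(n,cv2.cvtColor(im[n],cv2.COLOR_RGB2HSV)[u[1],u[0]])
r={n:blob(im[n],"red",roi[n]) for n in roi}; a={n:blob(im[n],"amber",roi[n]) for n in roi}
for n in roi: print(n,r[n][0],r[n][1],a[n][0],a[n][1],"amber pl",plane(n,a[n][0],.0655),"red pl",plane(n,r[n][0],.0855))
h=tri([(n,r[n][0]) for n in roi]);am=tri([(n,a[n][0]) for n in roi]);print(h,am)
d=h-am;print(np.hypot(*d[:2]),"y-axis dir deg",np.degrees(np.arctan2(d[1],d[0])))
for n,pts in {"scene":[[(372,284),(537,382)],[(330,319),(512,438)]]}.items():
    for A,B in pts:
        p=plane(n,A,.07);q=plane(n,B,.07);print(p,q,np.degrees(np.arctan2(*(q-p)[1::-1])))
from scipy.spatial.transform import Rotation as Ro
o=get_obs();print(Ro.from_rotvec(o['orientation']).as_matrix())
E
```

```text
scene [ 16 167 214]
side [ 14 201 185]
scene [  1 184 183]
side [  3 173 102]
scene [445.51683502 354.81144781] [429 331  33  46 594] [390.53763441 326.13978495] [378 317  24  20 279] amber pl [0.56305535 0.2121987  0.0655    ] red pl [0.5459602  0.29424528 0.0855    ]
side [215.64927536 192.72463768] [206 179  21  28 345] [251.5785124  210.67768595] [243 207  18   9 121] amber pl [0.56072043 0.20982327 0.0655    ] red pl [0.53731686 0.28820564 0.0855    ]
[0.54237169 0.29381291 0.08110755] [0.56223516 0.21168629 0.06408828]
0.08449460377764402 y-axis dir deg 103.59666563815482
[0.53686955 0.14225772 0.07      ] [0.4705184 0.3867278 0.07     ] 105.1847422765903
[0.627238   0.15429763 0.07      ] [0.55533453 0.41089289 0.07      ] 105.65400586965299
[[-5.96933632e-04 -8.97482408e-01  4.41049851e-01]
 [-1.49988946e-03  4.41050237e-01  8.97481164e-01]
 [-9.99998697e-01 -1.25789331e-04 -1.60940212e-03]]
```

Call:
servo_tool([
  [0,-0.04,-0.02,-6,-1],
  [0,-0.085,-0.042,-12,-1],
  [0,-0.13,-0.064,-18,-1],
  [0,-0.175,-0.086,-24,-1],
  [0,-0.22,-0.108,-30,-1],
  [0,-0.265,-0.13,-36,-1],
  [0,-0.31,-0.152,-41.3,-1],
  [0,-0.3565,-0.1745,-41.3,-1],
], force=40)

```text
clock: 0.9
tcp_pos: [0.5401, 0.2915, 0.4039]
orientation: [-1.403, 1.073, 1.403]
contact_force: [1.0, 0.1, 0.2]
grip_width: 0.0854
```

```bash
cat >> h.py <<'E'
from scipy.spatial.transform import Rotation as Ro
def wplane(o,uv,z):
    p=camera_params("wrist");K=p['mtx'];T=p['T_tool_cam']
    x=(np.array(uv)-K[:2,2])/K[0,0];th=np.hypot(*x)
    d=np.array([*(np.sin(th)*x/th),np.cos(th)])
    R=Ro.from_rotvec(o['orientation']).as_matrix()
    c=o['tcp_pos']+R@T[:3,3];w=R@T[:3,:3]@d
    return c+w*(z-c[2])/w[2]
E
python3 - <<'E'
from h import *
o=get_obs();im=grab_frame("wrist");cv2.imwrite("pics/w1.png",im[:,:,::-1])
r=blob(im,"red");a=blob(im,"amber");print(r[:2],a[:2])
print(o['tcp_pos'],wplane(o,a[0],.0655))
ys,xs=np.nonzero(r[2]);box=cv2.boxPoints(cv2.minAreaRect(np.c_[xs,ys].astype(np.float32)));print(box)
print([wplane(o,b,.1055)[:2].round(4) for b in box], wplane(o,r[0],.0955))
print(Ro.from_rotvec(o['orientation']).as_matrix().round(3))
E
```

```text
(array([319.14309764, 215.68855219]), array([ 310,  183,   21,   68, 1188], dtype=int32)) (array([223.06325301, 211.31827309]), array([206, 193,  35,  37, 996], dtype=int32))
[0.54009648 0.29147543 0.4038761 ] [0.56422159 0.20820111 0.0655    ]
[[310. 183.]
 [330. 183.]
 [330. 250.]
 [310. 250.]]
[array([0.5142, 0.2751]), array([0.5104, 0.2892]), array([0.5603, 0.3032]), array([0.5644, 0.2884])] [0.53878159 0.2886353  0.0955    ]
[[-0.001 -0.965 -0.263]
 [-0.002 -0.263  0.965]
 [-1.     0.002 -0.001]]
```

View pics/w1.png

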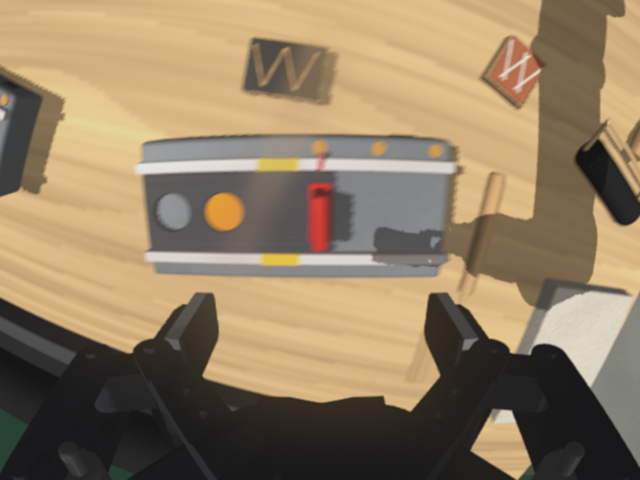

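The wrist view shows the fin centred at (319,215), square to the jaws, with the shutter's travel pointing image-right. I'll descend and then pinch.

Call:
servo_tool([
  [0.04,0.001,-0.001,0,-1],
  [0.08,0.002,-0.002,0,-1],
  [0.11,0.002,-0.002,0,-1],
  [0.135,0.002,-0.002,0,-1],
  [0.15,0.002,-0.002,0,-1],
  [0.155,0.002,-0.002,0,-1],
  [0.155,0.002,-0.002,0,-1],
])

```text
clock: 1.65
tcp_pos: [0.545, 0.2788, 0.2488]
orientation: [-1.4, 1.084, 1.388]
contact_force: [-0.4, -0.3, 0.0]
grip_width: 0.0856
```

Call:
servo_tool([
  [0,0,0,0,0.3],
  [0,0,0,0,0.4],
  [0,0,0,0,0.5],
  [0,0,0,0,0.6],
  [0,0,0,0,0.8],
  [0,0,0,0,1],
  [0,0,0,0,1],
  [0,0,0,0,1],
], force=40)

```text
clock: 2.45
tcp_pos: [0.5423, 0.2889, 0.2512]
orientation: [-1.396, 1.066, 1.399]
contact_force: [-7.2, 23.2, 3.8]
grip_width: 0.0112
```

Run:
```python
from h import *
o=get_obs();print({k:np.round(v,4) for k,v in o.items()})
print(Ro.from_rotvec(o['orientation']).as_matrix().round(3))
im=grab_frame("wrist");cv2.imwrite("pics/w2.png",im[:,:,::-1]);o2=get_obs();print(o2['tcp_pos'],o2['contact_force'])
s=grab_frame("side");cv2.imwrite("pics/s2.png",cv2.resize(s[150:280,100:340,::-1],None,fx=3,fy=3))
```

```text
{'clock': np.float64(2.45), 'joints': array([-0.5759,  0.5545, -0.0188,  1.8274,  0.0091,  0.7529,  1.2338]), 'qvel': array([-0.0005,  0.0003,  0.0007,  0.0003, -0.0016, -0.0022,  0.0003]), 'tau': array([ 1.44124e+01, -5.40686e+01,  1.53666e+01, -1.63236e+01,
        4.66990e+00,  1.77610e+00,  3.50000e-02]), 'tcp_pos': array([0.5423, 0.2889, 0.2512]), 'orientation': array([-1.3962,  1.0658,  1.3986]), 'contact_force': array([-7.2299, 23.1649,  3.7798]), 'moment': array([4.2846, 1.6253, 0.0447]), 'grip_width': np.float64(0.0112)}
[[ 0.004 -0.966 -0.258]
 [ 0.007 -0.258  0.966]
 [-1.    -0.005  0.006]]
[0.54231377 0.28886964 0.25122955] [-7.33228501 23.01948377  4.19964081]
```

View pics/s2.png

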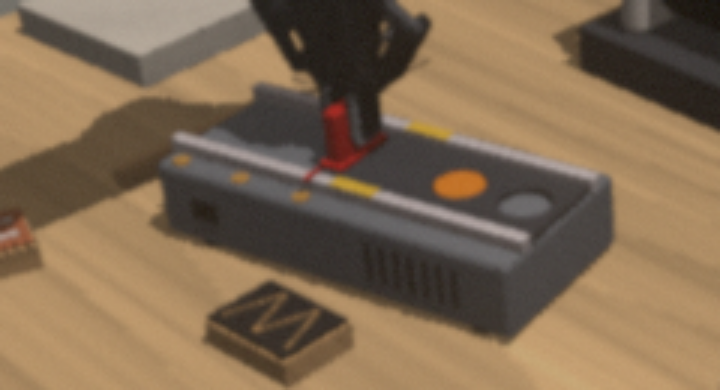

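View pics/w2.png

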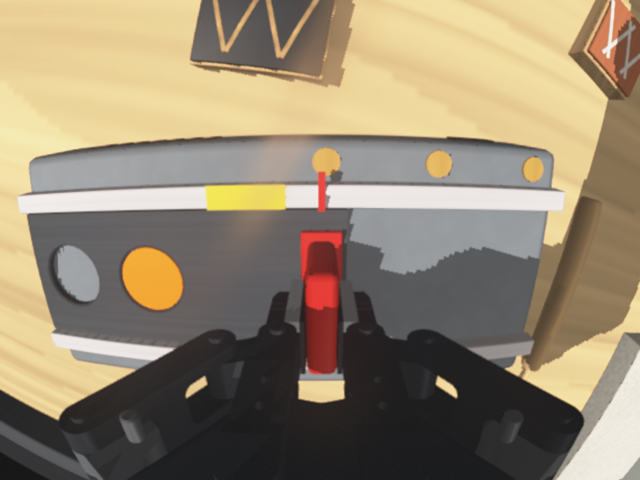

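The fin is pinched and the pointer is still at the first (closed) dot. The commanded pose had drifted about 10 mm towards -y, so the shutter is pressed against its closed end. I'll slide it in small, checked steps.

Call:
servo_tool([
  [0,0,0.004,0,1],
  [0,0,0.008,0,1],
  [0,0,0.012,0,1],
  [0,0,0.016,0,1],
  [0,0,0.02,0,1],
  [0,0,0.02,0,1],
  [0,0,0.02,0,1],
])

```text
clock: 3.25
tcp_pos: [0.5378, 0.3062, 0.2512]
orientation: [-1.397, 1.069, 1.396]
contact_force: [1.9, -5.4, 0.5]
grip_width: 0.0114
```

Call:
servo_tool([
  [0,0,0.004,0,1],
  [0,0,0.008,0,1],
  [0,0,0.012,0,1],
  [0,0,0.016,0,1],
  [0,0,0.02,0,1],
  [0,0,0.02,0,1],
  [0,0,0.02,0,1],
])

```text
clock: 3.95
tcp_pos: [0.5318, 0.3282, 0.2513]
orientation: [-1.396, 1.065, 1.399]
contact_force: [0.5, 5.1, -4.0]
grip_width: 0.0113
```

Call:
servo_tool([
  [0,0,0.003,0,1],
  [0,0,0.006,0,1],
  [0,0,0.008,0,1],
  [0,0,0.008,0,1],
  [0,0,0.008,0,1],
])

```text
clock: 4.45
tcp_pos: [0.5296, 0.3361, 0.2513]
orientation: [-1.396, 1.065, 1.399]
contact_force: [1.5, 3.4, -3.2]
grip_width: 0.0114
```

Run:
```python
from h import *
o=get_obs();print(o['tcp_pos'],o['contact_force'])
im=grab_frame("wrist");cv2.imwrite("pics/w3.png",im[:,:,::-1])
```

```text
[0.52962515 0.33613154 0.25129396] [ 1.51838939  3.39865999 -3.18473325]
```

View pics/w3.png

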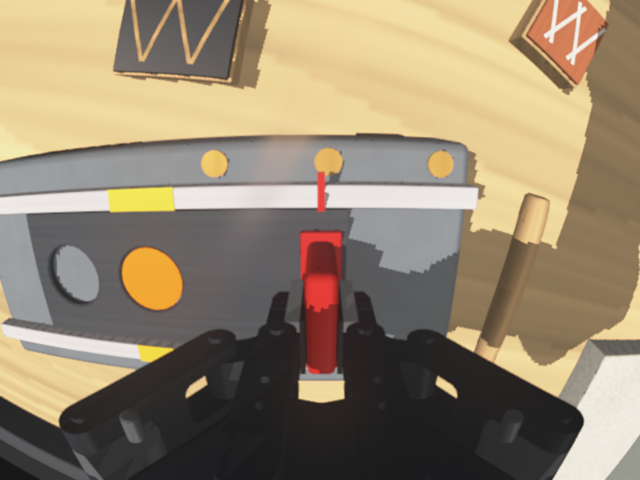

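The pointer (322,190) is at the middle dot (328,160), and the amber disc (152,278) sits between the yellow marks. Now I'll release the fin and lift off.

Call:
servo_tool([
  [0,0,0,0,0.6],
  [0,0,0,0,0.3],
  [0,0,0,0,0],
  [0,0,0,0,-0.2],
  [0,0,0,0,-0.2],
  [0,0,0,0,-0.2],
])

```text
clock: 5.1
tcp_pos: [0.5297, 0.336, 0.2513]
orientation: [-1.396, 1.065, 1.399]
contact_force: [-0.1, 0.0, -0.0]
grip_width: 0.0511
```

Call:
servo_tool([
  [-0.01,0,0,0,-0.2],
  [-0.03,0,0,0,-0.2],
  [-0.06,0,0,0,-0.2],
  [-0.09,0,0,0,-0.2],
  [-0.12,0,0,0,-0.2],
  [-0.15,0,0,0,-0.2],
  [-0.15,0,0,0,-0.2],
  [-0.15,0,0,0,-0.2],
])

```text
clock: 5.9
tcp_pos: [0.5292, 0.3347, 0.4027]
orientation: [-1.396, 1.063, 1.398]
contact_force: [0.5, -0.1, -1.3]
grip_width: 0.0514
```

Run:
```python
from h import *
o=get_obs();print(o['tcp_pos'],o['contact_force'],o['grip_width'],o['qvel'].round(3))
im=grab_frame("wrist");s=grab_frame("scene")
cv2.imwrite("pics/w4.png",np.hstack([cv2.resize(im,(400,300)),cv2.resize(s,(400,300))])[:,:,::-1])
```

```text
[0.52919544 0.3347397  0.40268657] [ 0.48780626 -0.06161541 -1.32781701] 0.05135239829566219 [-0.002  0.03  -0.001  0.034  0.001 -0.006 -0.   ]
```

View pics/w4.png

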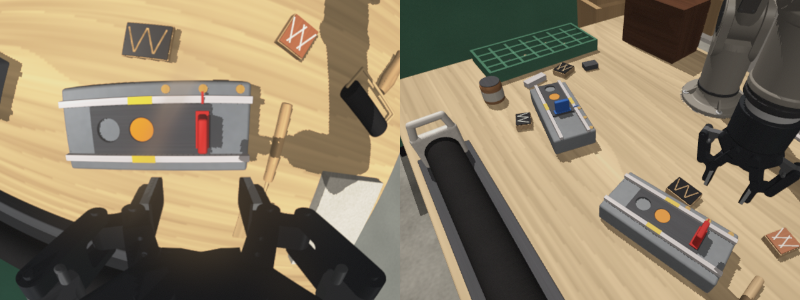

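The amber disc (142,129) lies between the marks (143,101) and (144,158). The pointer is at the middle dot, the gripper is clear and the blue shutter hasn't moved. I'll hand in.

```bash
python3 -c "
from bench import *
print(hand_in(),get_obs()['clock'])"
```

```text
the job is handed in; nothing more can be done
the job is handed in; nothing more can be done
```

I moved the red-handled shutter one stop to the amber filter, let go of it, and handed the job in at about 6 s on the robot's clock. The hand-in gives no verdict.

**Method:** I pinched the red fin and slid it along the lamp in three small steps. The tool moved about 49 mm in total. I then opened the fingers and lifted about 150 mm clear.

**Last checks:** All from the final pictures and force readings:
- The pointer stands at the middle brass dot, with the amber disc between the yellow port marks.
- The force reading fell to about 0 N on release. After the lift it was about 1 N, similar to the offset at the start.
- The blue shutter looks the same as at the start. I did not measure it.

**One disagreement:** After the descent, the measured tool position was about 10 mm off the commanded one, towards the closed end. Closing the fingers there pressed the shutter against its closed stop with about 24 N. That is below the force limits, and it cleared once the slide began.

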